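# Turn the face-down tile coaster against the produce bin

### The job

One of the two tile coasters on the kitchen counter lies face down, with its cork backing up. Push it across the counter against the sloping front of the grey produce bin until it rides up and stands leaning on the bin, then tip it back towards you so that it lies flat on the counter with its blue glazed face up. Do not disturb the other coaster or the little white dish.

Things in the scene. Friction and masses are not known exactly. Their poses are not given: they have to be found in the camera images.
- coaster_center (a point): Centre (half-way through the thickness) of the coaster to turn: loose square slab 90 x 90 x 10 mm, 0.14 kg, blue glazed tile with cork backing. x, y axes parallel to its sides; z points out of the cork face: up at the start, down at the end. Pushed low on its near edge it rides up the bin's slope; with its lower edge at the foot it stays leaning there when let go, top 20 mm above the rim.
- bin: Grey gloss-painted (slippery) produce bin, fixed. Origin: middle of the foot of its sloping front, on the counter; x points level into the bin, y along the foot. Front: flat board 460 mm long rising from the foot at 48 deg from level, away from the robot, to a rim 48 mm high, 43 mm behind the foot. Behind the 14 mm board open to x = 115 mm; produce behind, 70 mm high; back board at 200, 110 high.
- other_coaster_center (a point): Centre of the other coaster, same size and make, which already lies blue glazed face up. Leave it alone.
- dish: Small white ceramic dish, 64 mm across and 28 mm high, loose on the counter between the two coasters; origin at the centre of its underside. Leave it alone.
There are look-alikes about, which are no part of the job. Leave any purple or yellow look-alike of the part that bears coaster_center alone.

How it is judged:
By the outcome, as a careful person would: the job done as asked, in the order asked, and still so for the second after the job is handed in, with the robot touching nothing.
It also fails if it takes over 42 s, if anything falls off the work surface, if the arm or the gripper's body presses on something with over 40 N, if the wrist force passes 120 N, or if a joint passes its speed limit or range.

### The arm

A 7-joint arm with a two-finger parallel gripper is mounted at the origin on the work surface. World frame = base frame: x ahead of the robot, y to its left, z up, the work surface at z = 0. Lengths are in mm, angles in rad, forces in N, time in s.
With the tool pointing down it reaches from about 425 to 825 mm from the base axis. Payload 3.6 kg.
Tool frame: the origin (TCP) lies at the very end of the fingers, on their centre line; the grasp point (between the pads) lies 19 mm behind it (bot.tcp_to_grasp is the distance from the TCP to the grasp point, in mm); z points along the fingers, y is the direction in which the jaws open and shut (so a half turn about z gives the same grasp; the last joint's range is limited). The gripper opens to 93 mm and grips with 3 to 60 N. Pads are 15 mm wide; open, the fingers measure 128 mm over their backs; the gripper's body (75 mm by 188 mm) begins 65 mm behind the grasp point.
Start: joints at [1.228, 0.615, -0.013, 1.423, 0.008, 1.103, -0.04], TCP at [202.504, -617.62, 218.64] pointing down, gripper open.
Joint ranges: [-3.12, 3.12], [-0.3, 2.06], [-1.34, 1.32], [0.26, 2.42], [-1.36, 4.5], [0.01, 1.98], [-2.84, 2.84]. Speed limits (rad/s): [2.79, 2.79, 3.14, 3.14, 3.14, 3.14, 3.14].

### API

Orientations are given as a unit quaternion [x, y, z, w].
In Python, from workcell import bot gives the robot as it stands.
- The arm moves only by the tool play_rows, never from a script. Its argument "deltas" is a list that holds one entry, the list of rows, each a list of 4 numbers: the shift along the tool's x, y, z in units of 30 mm (1.0 is 30 mm), then the turn about the tool's z in units of 5 degrees (1.0 is 5 degrees). A call has 1 to 10 rows; each row shifts and turns the commanded pose from where the row before left it, along the tool's axes as they then stand; what a row does not reach is not made up. A row lasts 1/12 s, in which the tool goes at most 41.7 mm and 7.16 degrees, less where a joint would pass 70% of its speed; a pose out of reach is approached as far as the arm can. A call is refused whole if a number of a shift passes 1 or a number of a turn 1, either way. A call with a gripper value outside its range is refused whole. "hand" is the opening in per cent of the stroke, from 0 (shut) to 100 (fully open), set as the call begins (left out, the last holds). The fingers move at their own pace and stop on an object; the grip force is fixed at half the most. Time passes only in rows, so rows that do not move let the fingers close. It gives the time, the measured TCP pose, the force and the opening at its end, in the units of the state.
- bot.get_obs(): the state, without advancing time (a new reading comes with each control period).
- bot.read_camera(name): name is "scene" or "top" or "wrist"; returns a dict with "frame" (400x640x3 uint8, red, green, blue), "fx", "fy", "cx", "cy" (pixels), "origin" and "rotation" of the camera in the world. Camera axes: x right, y up, looking along -z (the intrinsics and any distortion apply to the point x, -y, -z); pixel columns grow to the right and rows downward; lengths in mm; the calibration is good to about 2 mm. A picture is of the moment at which its call begins. There is no depth.
- bot.hand_in(): hands the job in, once; it reports no verdict.
The state is a dict: "time_s": time; "joints": joint angles; "dq": joint speeds; "tau": joint torques, N m; "tool_pos": TCP position; "eef_rot": TCP orientation; "wrist_force": force on the tool from outside, world axes, zero at the start; "torque": the same for the moment, N m; "gripper_width": opening from 0.0 (shut) to 1.0 (fully open).
Only numpy, scipy, OpenCV 4.12 (cv2) and the standard library are available. Lean on these libraries where they do the work, as an engineer would, in place of code of your own. Each camera call takes 0.05 s, during which the arm holds its last target.

## Working session

There is one attempt and no reset: what is moved stays moved. The work goes in short steps, Python scripts to look and compute and a tool call to move; the robot and the scene stay as the last step left them, time stands still between calls to the robot, and variables do not carry over. Pictures are saved under pics/ and viewed, and the job is handed in when it is done.

Besides the shell and the picture viewer there is one more tool, called after "Emit:" as name(argument=value, ...), one argument or row to a line, values as JSON. play_rows: Moves the arm, as the interface text tells. Its arguments: {"type":"object","properties":{"deltas":{"type":"array","items":{"type":"array","items":{"type":"array","items":{"type":"number"}}}},"hand":{"type":"number"}},"required":["deltas"]}

```bash
mkdir -p pics; ls
cat > h.py <<'E'
import numpy as np, cv2
from workcell import bot
def cam(n,f=None):
    c=bot.read_camera(n)
    if f: cv2.imwrite('pics/'+f,cv2.cvtColor(c['frame'],cv2.COLOR_RGB2BGR))
    return c
def ray(c,u,v):
    d=np.array([(u-c['cx'])/c['fx'],-(v-c['cy'])/c['fy'],-1.])
    R=np.array(c['rotation']);
    return np.array(c['origin']),R@d
def hit(c,u,v,z):
    o,d=ray(c,u,v); return o+d*(z-o[2])/d[2]
def proj(c,p):
    q=np.array(c['rotation']).T@(np.array(p,float)-c['origin'])
    return c['cx']+c['fx']*q[0]/-q[2], c['cy']+c['fy']*-q[1]/-q[2]
E
python3 - <<'E'
from h import *
np.set_printoptions(precision=4,suppress=True)
for n in ['scene','top','wrist']:
    c=cam(n,n+'1.png'); print(n,{k:v for k,v in c.items() if k!='frame'})
print(bot.get_obs())
E
```

```text
pics
scene {'fx': 432.0490766491694, 'fy': 432.0490766491694, 'cx': 321.7986007833013, 'cy': 197.99130707697225, 'origin': array([938.5246, 524.1103, 708.8864]), 'rotation': array([0.1119, 0.3249, 0.8849, 0.3143])}
top {'fx': 395.98875893589076, 'fy': 395.98875893589076, 'cx': 325.8839075959478, 'cy': 200.43037351969008, 'origin': array([541.3736,  85.4935, 825.984 ]), 'rotation': array([ 0.0286, -0.0164, -0.6973,  0.716 ])}
wrist {'fx': 295.1518298292049, 'fy': 295.1518298292049, 'cx': 310.45511295389645, 'cy': 199.73268075109434, 'origin': array([ 280.0199, -591.9927,  383.1852]), 'rotation': array([-0.1195,  0.0879, -0.5797,  0.8012])}
{'time_s': 0.15, 'joints': array([ 1.2275,  0.6157, -0.0126,  1.4245,  0.0081,  1.1034, -0.0404]), 'dq': array([ 0.0007, -0.0047,  0.0008, -0.006 ,  0.0003, -0.001 , -0.0007]), 'tau': array([  0.0007, -45.9345,   0.2097, -16.5941,  -0.061 ,   0.0181,
         0.0002]), 'tool_pos': array([ 202.3365, -617.0745,  217.748 ]), 'eef_rot': array([ 0.9875,  0.1578, -0.0002, -0.001 ]), 'wrist_force': array([ 0.6318,  0.6704, -0.0152]), 'torque': array([ 0.0156, -0.048 , -0.02  ]), 'gripper_width': 0.9993932163606404}
```

```bash
sed -i "s/R=np.array(c\['rotation'\]);/R=Rm(c)/; s/np.array(c\['rotation'\]).T/Rm(c).T/" h.py
cat >> h.py <<'E'
from scipy.spatial.transform import Rotation as Ro
def Rm(c): return Ro.from_quat(c['rotation']).as_matrix()
E
```

```text
(no output)
```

View pics/scene1.png

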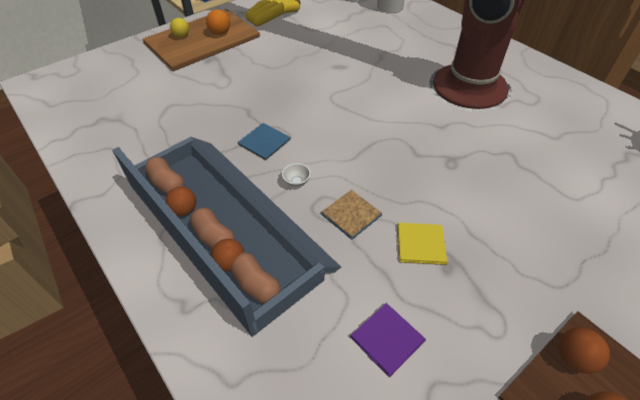

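View pics/top1.png

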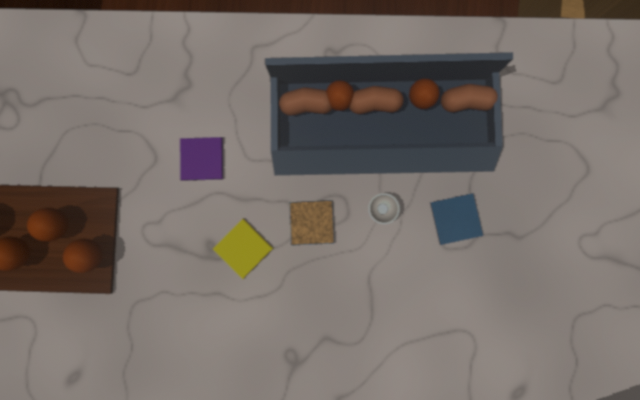

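View pics/wrist1.png

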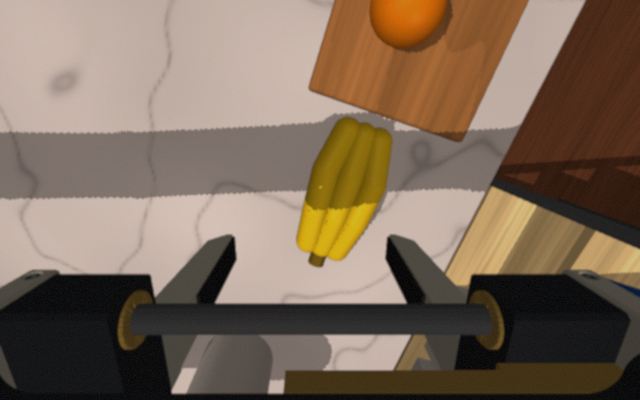

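Candidates (top view): cork slab (312,222), yellow slab (242,248), purple slab (201,158), blue slab (457,219; the other coaster, face up). The cork one fits the description. I'll measure and crop it.

Run:
```python
from h import *
np.set_printoptions(precision=1,suppress=True)
c=cam('top'); f=c['frame']; hsv=cv2.cvtColor(f,cv2.COLOR_RGB2HSV)
cv2.imwrite('pics/crop1.png',cv2.resize(cv2.cvtColor(f[130:270,180:520],cv2.COLOR_RGB2BGR),None,fx=2.3,fy=2.3,interpolation=cv2.INTER_CUBIC))
def rect(c,m,z,name,box):
    mm=np.zeros_like(m); x0,y0,x1,y1=box; mm[y0:y1,x0:x1]=m[y0:y1,x0:x1]
    mm=cv2.morphologyEx(mm,cv2.MORPH_CLOSE,np.ones((5,5)))
    k,_=cv2.findContours(mm,cv2.RETR_EXTERNAL,cv2.CHAIN_APPROX_NONE); k=max(k,key=cv2.contourArea)
    P=np.array([hit(c,u,v,z)[:2] for u,v in k[:,0]],np.float32)
    r=cv2.minAreaRect(P); print(name,r, 'hull ctr px',k[:,0].mean(0)); return r
cork=cv2.inRange(hsv,(8,70,60),(25,255,255)); blue=cv2.inRange(hsv,(95,90,40),(120,255,255))
yel=cv2.inRange(hsv,(26,120,60),(35,255,255)); 
rect(c,cork,10,'cork',(270,180,350,265)); rect(c,blue,10,'blue',(420,180,500,260)); rect(c,yel,10,'yellow',(190,200,290,290))
for v in (160,170,176): print(hsv[v,380],hsv[v,300])
# bin foot edge rows
b=cv2.cvtColor(f,cv2.COLOR_RGB2GRAY).astype(float)
pts=[]
for u in range(290,490,10):
    g=np.diff(b[160:190,u]); v=160.5+g.argmax(); pts.append((u,v,*hit(c,u,v,0)[:2]))
pts=np.array(pts); print(pts[::4]); print(np.polyfit(pts[:,3],pts[:,2],1))
print('foot ends',hit(c,274,174,0),hit(c,497,170.5,0))
print('rim ends', hit(c,274,151,48),hit(c,500,147,48))
print('dish',hit(c,385,208,28))
s=cam('scene'); print('scene: foot near end',hit(s,340,267,0), 'cork ctr', hit(s,351,213,10),'dish',hit(s,295,174,28))
```

```text
cork ((547.779296875, 128.654541015625), (85.90980529785156, 86.9653091430664), 4.578796863555908) hull ctr px [311.4 222.2]
blue ((563.0633544921875, -167.91696166992188), (84.63680267333984, 85.3675537109375), 13.780590057373047) hull ctr px [456.3 218.6]
yellow ((490.27679443359375, 269.61529541015625), (86.39763641357422, 87.2264175415039), 46.793121337890625) hull ctr px [242.3 248.2]
[106  45  74] [106  44  76]
[106  44  75] [105  40  76]
[ 11  23 122] [ 11  22 127]
[[ 290.   174.5  646.5  177.3]
 [ 330.   174.5  648.6   93.3]
 [ 370.   173.5  652.8    9.5]
 [ 410.   172.5  657.   -74. ]
 [ 450.   171.5  661.1 -157.2]]
[ -0.  653.6]
foot ends [646.7 211.1   0. ] [ 665.6 -254.7    0. ]
rim ends [686.6 205.4  48. ] [ 705.2 -240.8   48. ]
dish [579.9 -19.4  28. ]
scene: foot near end [646.  210.5   0. ] cork ctr [549.4 131.8  10. ] dish [582.1 -15.3  28. ]
```

View pics/crop1.png

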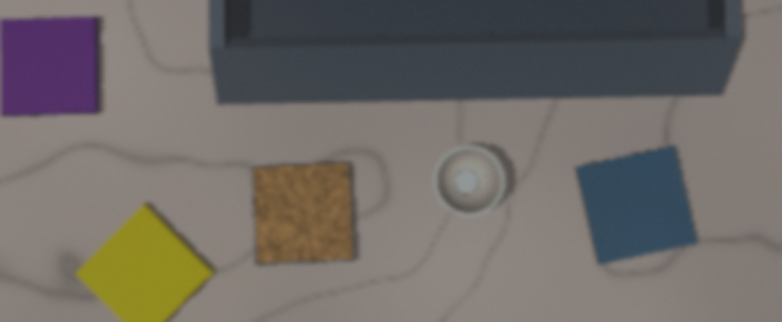

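Emit:
play_rows(
  deltas=[
    [[0.9,0,0,0.8],[0.9,0,0,0.8],[0.9,0,0,0.8],[0.9,0,0,0.8],[1,0,0,0],[1,0,0,0],[1,-1,0,0],[1,-1,0,0],[1,-1,0,0],[1,-1,0,0]],
  ],
  hand=45,
)

```text
time_s: 1.08
tool_pos: [482.2, -468.9, 218.4]
eef_rot: [1.0, 0.019, -0.0, -0.0]
wrist_force: [1.1, -0.6, -0.8]
gripper_width: 0.452
```

Emit:
play_rows(
  deltas=[
    [[0,-1,0,0],[0,-1,0,0],[0,-1,0,0],[0,-1,0,0],[0,-1,0,0],[0,-1,0,0],[0,-1,0,0],[0,-1,0,0],[0,-1,0,0],[0,-1,0,0]],
  ],
)

```text
time_s: 1.92
tool_pos: [469.5, -169.3, 218.8]
eef_rot: [1.0, 0.019, 0.0, -0.0]
wrist_force: [0.1, 0.1, -1.3]
gripper_width: 0.449
```

Emit:
play_rows(
  deltas=[
    [[0,-1,0,0],[0,-1,0,0],[0,-1,0,0],[0,-1,0,0],[0,-1,0,0],[0,-1,0,0],[0,-1,0,0],[0,-1,0,0],[0,-1,0,0],[0,-0.9,0,0]],
  ],
)

```text
time_s: 2.75
tool_pos: [458.3, 128.1, 218.9]
eef_rot: [1.0, 0.019, 0.0, -0.0]
wrist_force: [0.7, 0.3, 0.3]
gripper_width: 0.449
```

Emit:
play_rows(
  deltas=[
    [[0,0,1,0],[0,0,1,0],[0,0,1,0],[0,0,1,0],[0,0,1,0],[0,0,0.9,0],[0,0,0.5,0],[0,0,0.3,0],[0,0,0,0],[0,0,0,0]],
  ],
)

```text
time_s: 3.58
tool_pos: [459.0, 126.2, 17.9]
eef_rot: [1.0, 0.019, 0.0, -0.0]
wrist_force: [-0.2, -0.5, 0.8]
gripper_width: 0.444
```

Run:
```python
from h import *
c=cam('top'); cv2.imwrite('pics/t2.png',cv2.resize(cv2.cvtColor(c['frame'][100:320,200:460],cv2.COLOR_RGB2BGR),None,fx=2.5,fy=2.5,interpolation=2))
w=cam('wrist','w2.png')
print(bot.get_obs()['tool_pos'],bot.get_obs()['wrist_force'])
```

```text
[459.63874926 126.38650954  18.7650171 ] [-0.12705694  0.22782381  0.00648971]
```

View pics/t2.png

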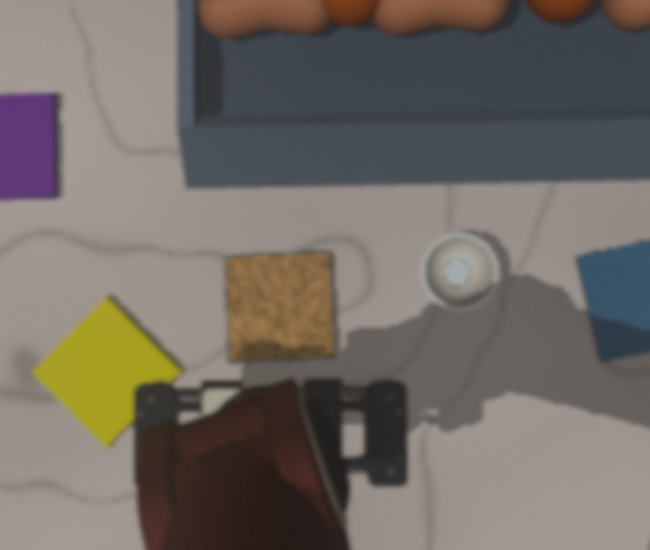

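View pics/w2.png

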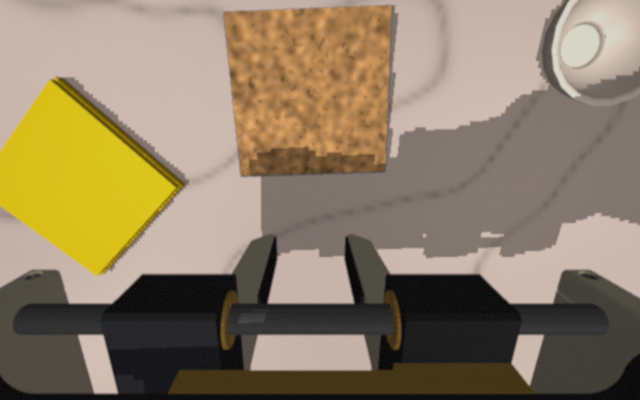

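Top crop shows fingers behind the cork slab's near edge, centred on it; the wrist view has fingertips at (270,240) and (352,240), with yellow slab and dish clear. Lower and push.

Emit:
play_rows(
  deltas=[
    [[0,0,0.3,0],[0,0,0.2,0],[0,0,0,0],[0,0,0,0]],
  ],
)

```text
time_s: 4.02
tool_pos: [458.4, 126.0, 2.4]
eef_rot: [1.0, 0.019, -0.0, 0.0]
wrist_force: [0.0, -0.3, 0.4]
gripper_width: 0.448
```

Emit:
play_rows(
  deltas=[
    [[0.4,0,0,0],[0.4,0,0,0],[0.4,0,0,0],[0.4,0,0,0],[0.4,0,0,0],[0.4,0,0,0],[0.4,0,0,0],[0.4,0,0,0],[0,0,0,0]],
  ],
)

```text
time_s: 4.77
tool_pos: [556.6, 129.6, 2.8]
eef_rot: [1.0, 0.018, 0.001, -0.0]
wrist_force: [-0.5, 0.3, 0.8]
gripper_width: 0.449
```

Run:
```python
from h import *
c=cam('top'); cv2.imwrite('pics/t3.png',cv2.resize(cv2.cvtColor(c['frame'][100:320,200:460],cv2.COLOR_RGB2BGR),None,fx=2.5,fy=2.5,interpolation=2))
w=cam('wrist','w3.png')
print(bot.get_obs()['tool_pos'],bot.get_obs()['wrist_force'])
```

```text
[554.37555556 129.61668913   2.62684083] [-0.34211065 -0.42541506  0.21714785]
```

View pics/t3.png

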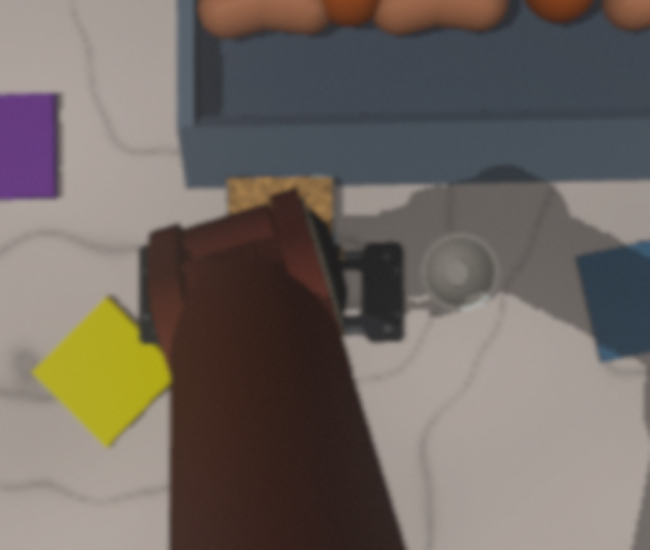

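View pics/w3.png

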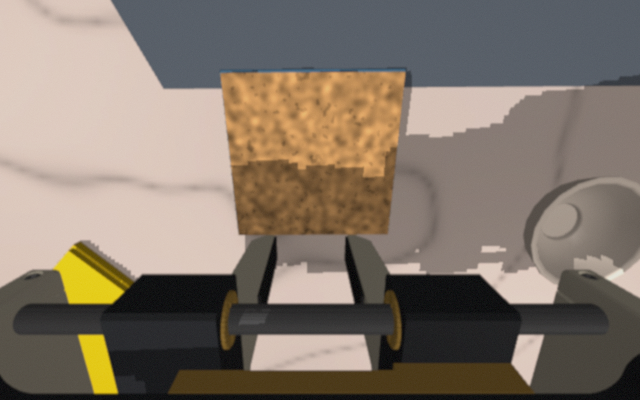

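Wrist view: the slab is square to the bin, far edge (blue line at row 72) just starting up the slope, fingers on its near edge (row 235). Continue.

Emit:
play_rows(
  deltas=[
    [[0.25,0,0,0],[0.25,0,0,0],[0.25,0,0,0],[0.25,0,0,0],[0.25,0,0,0],[0.25,0,0,0],[0.25,0,0,0],[0.25,0,0,0]],
  ],
)

```text
time_s: 5.53
tool_pos: [615.5, 131.9, 2.7]
eef_rot: [1.0, 0.019, 0.0, -0.0]
wrist_force: [-0.7, -0.4, -0.6]
gripper_width: 0.451
```

Run:
```python
from h import *
w=cam('wrist','w4.png'); cam('scene','s4.png')
print(bot.get_obs()['tool_pos'],bot.get_obs()['wrist_force'])
```

```text
[616.6130921  131.90339406   2.85074778] [-0.23547582 -0.11490518  0.16475703]
```

View pics/w4.png

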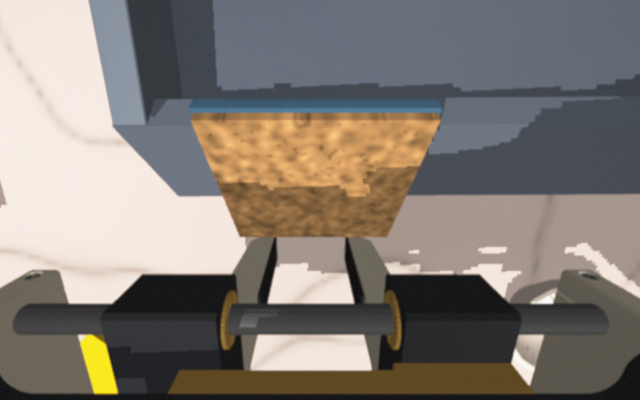

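View pics/s4.png

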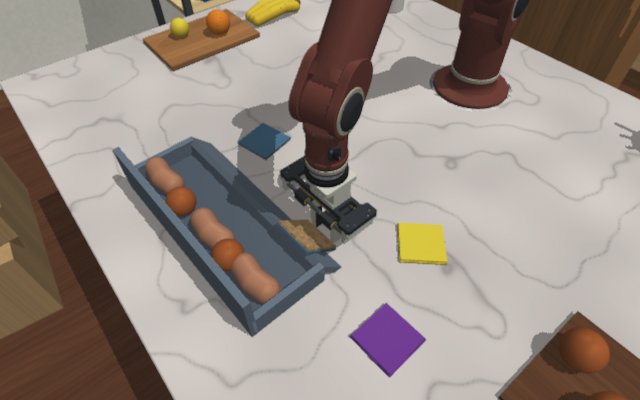

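The slab rides up (top edge row 100, foot line row 195, near edge row 236), still about 18 mm short.

Emit:
play_rows(
  deltas=[
    [[0.15,0,0,0],[0.15,0,0,0],[0.1,0,0,0],[0.1,0,0,0],[0,0,0,0]],
  ],
)

```text
time_s: 6.05
tool_pos: [630.2, 132.5, 2.7]
eef_rot: [1.0, 0.019, 0.0, -0.0]
wrist_force: [-0.5, 0.2, 0.1]
gripper_width: 0.449
```

Run:
```python
from h import *
w=cam('wrist','w5.png')
print(bot.get_obs()['tool_pos'],bot.get_obs()['wrist_force'])
```

```text
[629.99757406 132.52733274   2.73581065] [-0.55218826 -0.47922849  0.54053674]
```

View pics/w5.png

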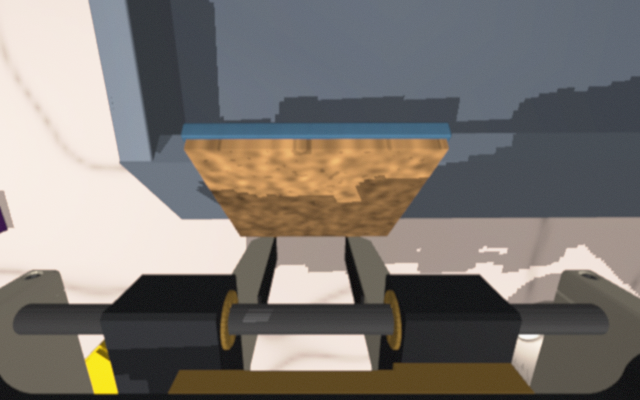

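Emit:
play_rows(
  deltas=[
    [[0.05,0,0,0],[0.05,0,0,0],[0.05,0,0,0],[0,0,0,0]],
  ],
)

```text
time_s: 6.43
tool_pos: [632.3, 132.7, 2.5]
eef_rot: [1.0, 0.019, -0.002, 0.0]
wrist_force: [-4.8, 0.2, 1.6]
gripper_width: 0.448
```

Run:
```python
from h import *
w=cam('wrist','w6.png')
print(bot.get_obs()['tool_pos'],bot.get_obs()['wrist_force'])
# rows of foot line and cork corner given geometry
x=np.array([.9992,.0406]);
def foot(y): return 646.7+18.9*(211.1-y)/465.8
y=132;f=foot(y)
print(f,'foot row',proj(w,(foot(60),60,0)),'corner if at foot',proj(w,(f-7.4,y,6.7)), 'top blue',proj(w,(f+60.2,y,66.9)))
```

```text
[632.28612493 132.65615939   2.49558306] [-4.71787315 -0.85076857  3.15457351]
649.9095105195363 foot row (np.float64(430.81336418986933), np.float64(219.2254871168015)) corner if at foot (np.float64(311.81589627757495), np.float64(235.16460004935573)) top blue (np.float64(320.84506880413744), np.float64(122.43472621791777))
```

View pics/w6.png

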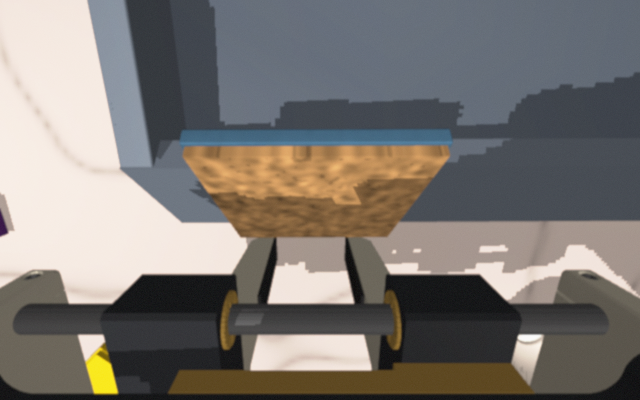

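Force rose to ~5 N: seated against the foot. Back off and check that it stays.

Emit:
play_rows(
  deltas=[
    [[-0.1,0,0,0],[-0.2,0,0,0],[-0.4,0,0,0],[-0.6,0,0,0],[-0.5,0,0,0],[0,0,-1,0],[0,0,-1,0],[0,0,-1,0],[0,0,-1,0],[0,0,0,0]],
  ],
)

```text
time_s: 7.32
tool_pos: [585.4, 131.8, 129.5]
eef_rot: [1.0, 0.019, 0.008, -0.002]
wrist_force: [0.9, 0.3, -0.1]
gripper_width: 0.449
```

Run:
```python
from h import *
w=cam('wrist','w7.png');s=cam('scene'); cv2.imwrite('pics/s7.png',cv2.resize(cv2.cvtColor(s['frame'][120:320,200:460],cv2.COLOR_RGB2BGR),None,fx=3,fy=3,interpolation=2))
o=bot.get_obs();print(o['time_s'],o['tool_pos'],o['wrist_force'])
```

```text
7.4167 [581.6850414  130.86607947 124.49577488] [ 1.24646519  0.0887303  -0.29499015]
```

View pics/w7.png

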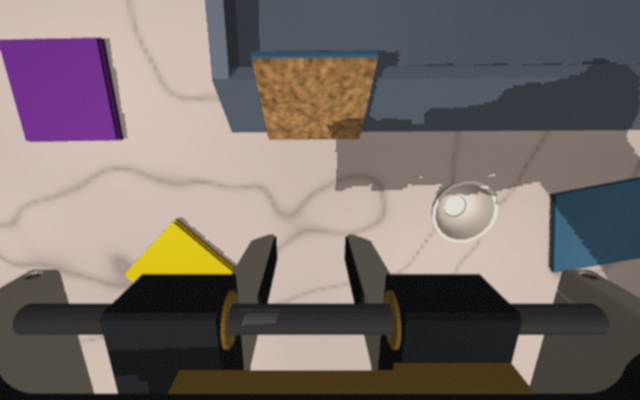

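View pics/s7.png

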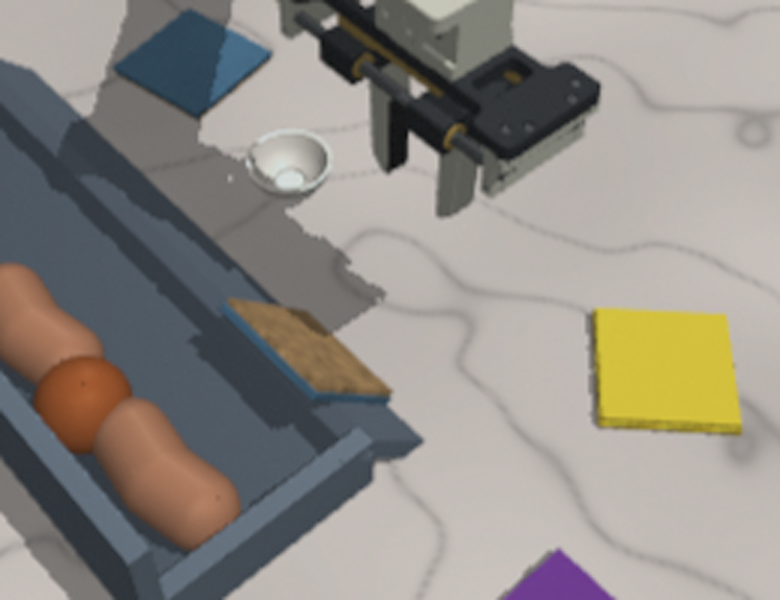

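It stays leaning (scene crop: slab (305,350), blue edge standing above the rim). Now go over and behind it.

Emit:
play_rows(
  deltas=[
    [[1,0,0,0],[1,0.1,0,0],[1,0.1,0,0],[1,0,0,0],[0.85,0,0,0],[0,0,0,0],[0,0,0.5,0],[0,0,0,0]],
  ],
)

```text
time_s: 8.08
tool_pos: [723.0, 129.6, 102.8]
eef_rot: [1.0, 0.019, -0.004, 0.001]
wrist_force: [-2.4, -0.6, -1.8]
gripper_width: 0.452
```

Run:
```python
from h import *
w=cam('wrist','w8.png');s=cam('scene'); cv2.imwrite('pics/s8.png',cv2.resize(cv2.cvtColor(s['frame'][120:320,200:460],cv2.COLOR_RGB2BGR),None,fx=3,fy=3,interpolation=2))
o=bot.get_obs();print(o['time_s'],o['tool_pos'],o['wrist_force'])
```

```text
8.1833 [723.96849788 130.00192664 105.64706942] [-0.10303405 -0.20614015 -0.92425788]
```

View pics/w8.png

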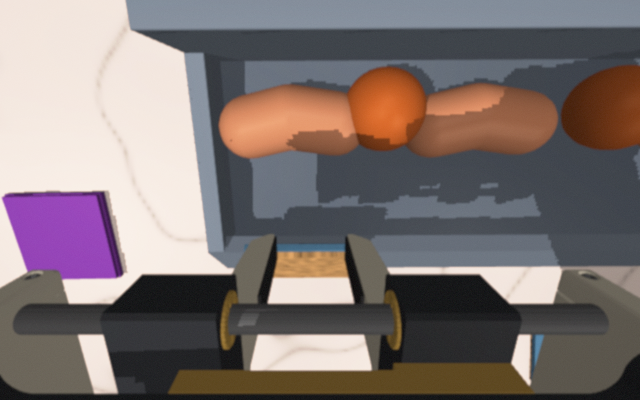

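View pics/s8.png

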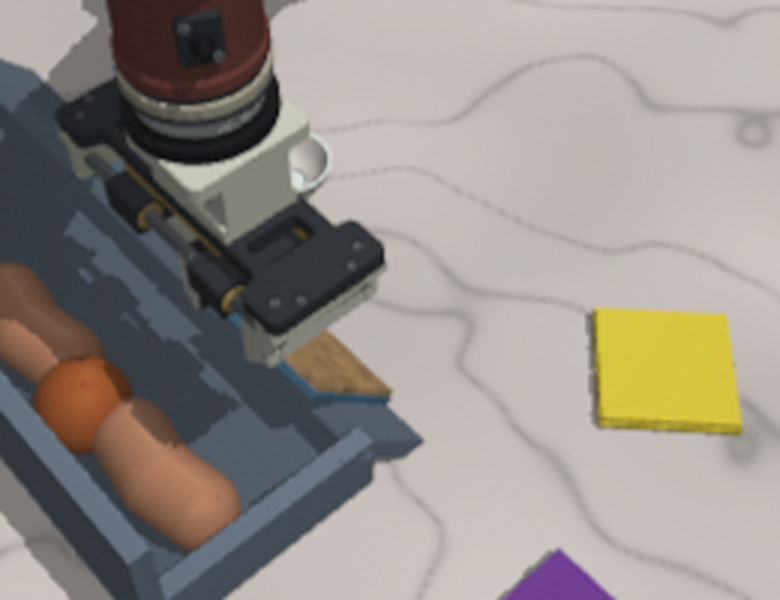

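Run:
```python
from h import *
w=cam('wrist');f=w['frame']
print(f[238:256,311])
for r in (243,246): print(hit(w,311,r,67))
t=bot.get_obs()['tool_pos']; 
for dx in (-10,-7.5,7.5,10):
  print(dx,proj(w,(t[0]+dx,t[1]+21,t[2])))
s=cam('scene'); # top blue edge ends in crop: (222,305)?->
for u,v in ((200+315/3,120+400/3),(200+225/3,120+303/3)): print(hit(s,u,v,67),hit(w,311,243,67))
```

```text
[[ 74  80  87]
 [ 74  80  88]
 [ 75  80  86]
 [ 75  79  86]
 [ 68  77  86]
 [ 65  81  95]
 [ 66  95 114]
 [ 68 101 126]
 [ 70 105 129]
 [ 71 105 130]
 [ 70 106 130]
 [ 77 113 139]
 [ 97 122 142]
 [127 122 121]
 [149 120  92]
 [156 118  76]
 [157 117  73]
 [161 121  75]]
[708.54715449 128.72358303  67.        ]
[706.0449121  128.62536934  67.        ]
-10 (np.float64(275.47781436350704), np.float64(260.7543572693994))
-7.5 (np.float64(275.4918233711243), np.float64(257.15144872790614))
7.5 (np.float64(275.5783270409603), np.float64(234.9039905611902))
10 (np.float64(275.5931662449917), np.float64(231.08756784129193))
[703.29895852 180.25145426  67.        ] [708.54715449 128.72358303  67.        ]
[703.23757471  88.47695532  67.        ] [708.54715449 128.72358303  67.        ]
```

Finger half-width 7.5 mm matches; the top edge is at x≈708, finger face at 716. Descend.

Emit:
play_rows(
  deltas=[
    [[0,0,0.5,0],[0,0,0.5,0],[0,0,0.4,0],[0,0,0.2,0],[0,0,0,0],[0,0,0,0],[0,0,0,0]],
  ],
)

```text
time_s: 8.87
tool_pos: [726.4, 130.3, 60.8]
eef_rot: [1.0, 0.019, 0.001, -0.0]
wrist_force: [0.4, 0.5, 0.5]
gripper_width: 0.449
```

Run:
```python
from h import *
w=cam('wrist','w9.png')
o=bot.get_obs();print(o['time_s'],o['tool_pos'],o['wrist_force'])
```

```text
8.9167 [726.5090379  130.29933365  60.94688035] [-0.43629775 -0.16609521  0.42155094]
```

View pics/w9.png

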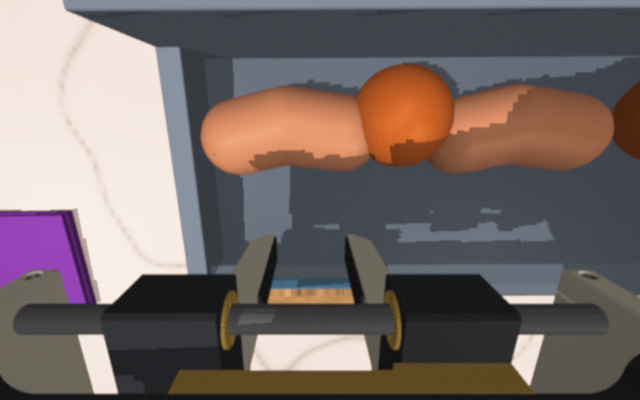

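Emit:
play_rows(
  deltas=[
    [[0,0,0.2,0],[0,0,0.05,0],[0,0,0,0],[0,0,0,0]],
  ],
)

```text
time_s: 9.25
tool_pos: [725.5, 130.1, 51.9]
eef_rot: [1.0, 0.019, -0.0, 0.0]
wrist_force: [-0.4, -0.3, -1.1]
gripper_width: 0.448
```

Emit:
play_rows(
  deltas=[
    [[-0.3,0,0,0],[-0.7,0,-0.45,0],[-0.8,0,-0.3,0],[-0.7,0,-0.1,0],[-0.5,0,0,0],[-0.2,0,0,0],[0,0,0,0],[0,0,0,0],[0,0,0,0]],
  ],
)

```text
time_s: 10.0
tool_pos: [631.0, 126.4, 77.6]
eef_rot: [1.0, 0.019, 0.001, -0.0]
wrist_force: [-0.6, 0.8, 0.0]
gripper_width: 0.452
```

Run:
```python
from h import *
w=cam('wrist','w10.png');s=cam('scene'); cv2.imwrite('pics/s10.png',cv2.resize(cv2.cvtColor(s['frame'][120:320,200:460],cv2.COLOR_RGB2BGR),None,fx=3,fy=3,interpolation=2))
o=bot.get_obs();print(o['time_s'],o['tool_pos'],o['wrist_force'])
```

```text
10.1 [630.74120604 126.34963767  77.39393759] [ 0.20065077 -0.82541427 -0.55046407]
```

View pics/w10.png

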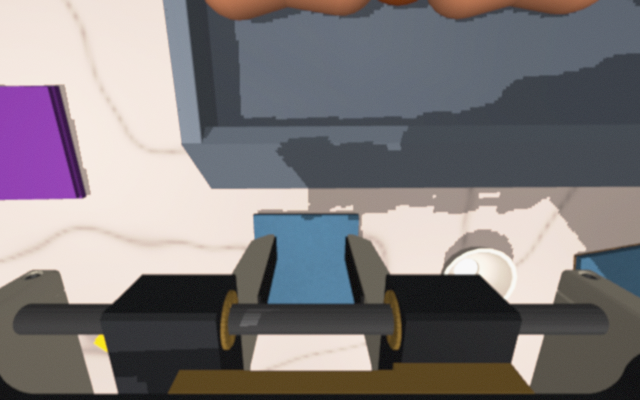

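View pics/s10.png

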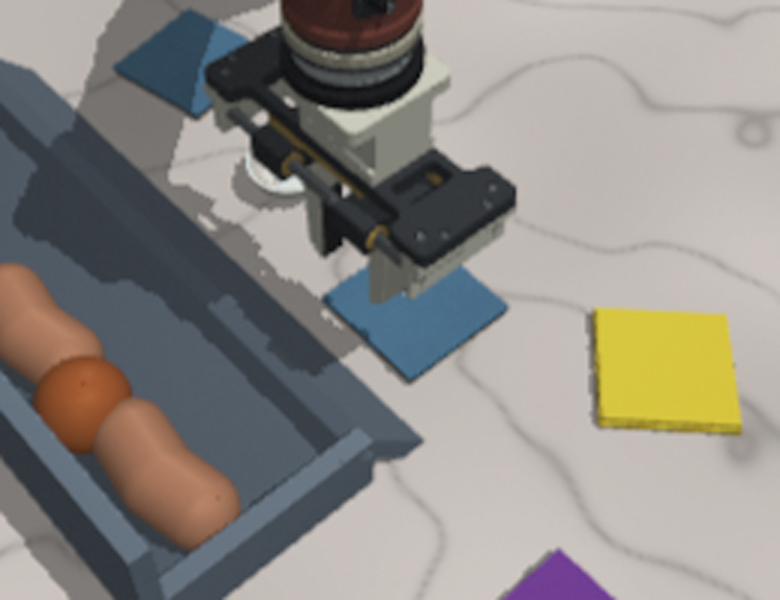

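Blue face up and flat, slab at (415,315) in the crop. Raise the arm, back off and verify.

Emit:
play_rows(
  deltas=[
    [[0,0,-1,0],[0,0,-1,0],[0,0,-1,0],[0,0,-1,0],[-0.8,0,-0.8,0],[-1,0,0,0],[-1,0,0,0],[-1,0,0,0],[-1,0,0,0],[0,0,0,0]],
  ],
)

```text
time_s: 10.93
tool_pos: [479.8, 120.8, 221.4]
eef_rot: [1.0, 0.02, -0.003, 0.001]
wrist_force: [-0.2, 0.3, 0.1]
gripper_width: 0.45
```

Run:
```python
from h import *
c=cam('top','t11.png'); f=c['frame']; hsv=cv2.cvtColor(f,cv2.COLOR_RGB2HSV)
m=cv2.inRange(hsv,(95,90,40),(120,255,255))
k,_=cv2.findContours(m,cv2.RETR_EXTERNAL,cv2.CHAIN_APPROX_NONE)
for q in k:
    if cv2.contourArea(q)>300: print(cv2.minAreaRect(np.array([hit(c,u,v,10)[:2] for u,v in q[:,0]],np.float32)))
cam('scene','s11.png'); o=bot.get_obs();print(o['time_s'],o['tool_pos'])
```

```text
((563.90234375, -167.4169921875), (80.19166564941406, 81.0494613647461), 14.196110725402832)
((583.2137451171875, 127.75376892089844), (82.75503540039062, 84.97352600097656), 1.539811372756958)
11.0333 [485.84882962 121.17782037 222.11098729]
```

View pics/t11.png

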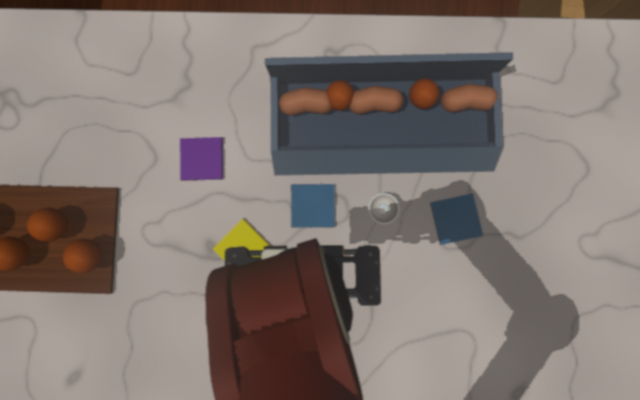

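View pics/s11.png

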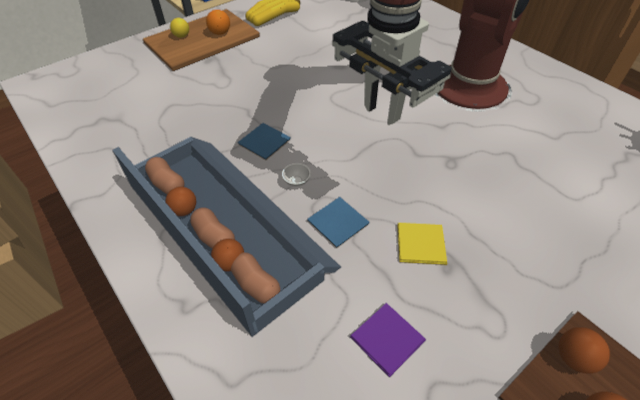

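The turned coaster lies flat, blue up, at top (313,205). The dish (384,208), other coaster (457,219), yellow and purple slabs are where they started, and the arm is clear.

```bash
python3 -c "
from workcell import bot
print(bot.hand_in())"
```

```text
the job is handed in; nothing more can be done
None
```

The cork-up coaster is now flat on the counter with its blue face up, and the job is handed in at about 11 s of the 42 s allowed.

**What I did:** I pushed the coaster with two spread fingers, low on its near edge, until it rode up the bin front. The wrist force rose to about 5 N when it seated at the foot. I let go and it stayed leaning on the bin. Then I reached over with the fingers behind its top edge and tipped it back towards the robot.

**Last checks:**
- **Turned coaster:** blue face up in the top, scene and wrist views. Its centre is at about (583, 128) mm and it is nearly square to the bin. Its seen outline measured about 83 x 85 mm, against about 86 x 87 mm for the same coaster cork up at the start, so I take it to be lying flat.
- **Other coaster:** measured within 1 mm and 0.5° of where it started, which is within measurement error.
- **Dish and the yellow and purple slabs:** unmoved in the pictures, by eye.
- **Robot:** arm clear, touching nothing. No check failed or disagreed.

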